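# Shut the shielding-gas valve in the bench gas box

## Task

The shielding gas on the welding bench has to be turned off. With the fingertips push the gas box's loose cover straight back until the valve bay is fully open, leaving it lying flat in its guides, then push the marked handle inside (the one ending in a round disc) round to its stop, fully shut. Do not grip the handle or the cover's bar between the fingers, do not lift the cover, and leave the plain handle and the things standing around the box alone.

Things in the scene. Friction and masses are not known exactly. Their poses are not given: they have to be found in the camera images.
- gasbox: Fixed low grey sheet-steel box, 330 (x) x 336 (y) x 75 mm high. Origin: centre of its underside, on the bench; x points from its front (robot side) to its back. Front half: open-topped valve bay, inside x -155 to -5 mm, y -145 to +145 mm, floor at 6 mm. Back half: closed flat deck at 74 mm.
- back_stop (a point): Middle of the front face of the stop lip across the box's back: box x = +155 mm, 80 mm above the bench. The lip, and the guide curbs along both sides (inner faces at box y = +-157 mm), rise to 84 mm. The cover lies loose between the curbs and slides along box x as far as this lip.
- cover: Loose flat sheet-metal plate, 158 (x) x 306 (y) x 4 mm, about 0.6 kg, lying on the box at 75 mm, with an upright bar across its middle. Origin: centre of the plate's underside; axes as the box's. Starts over the bay, origin at box x = -83 to -70 mm; against the back stop it is at +76 mm and the bay is fully open. Less than 10 N at the bar slides it.
- cover_bar (a point): Centre of the upright bar on the cover: 12 mm thick (x), 120 mm long (y), 25 mm high (its foot on the plate's upper face), 16.5 mm above the plate's underside. Its front face is to be pushed.
- marked_lever (a joint): Angle of the marked valve handle, rad: 0 = open, handle pointing to the box's front (box -x); grows anticlockwise seen from above, towards box -y; 1.57 = shut, against its stop, pointing to box -y. Starts between 0 and 0.4, hidden under the cover. A stiff hinge: stays where left, about 2 N at its end to turn.
- marked_pivot (a point): Point on the marked handle's upright axis, at its mid-height, 53 mm above the bench. The two valves stand at box x = -35 mm, box y = +78 and -52 mm; which of them is the marked one changes. Under the handle, along box x through the pivot, run a steel pipe (18 mm, top 35 mm above the bench) and a brass valve body (33 mm, top 43 mm, within 31 mm of the pivot).
- marked_tip (a point): Centre of the round disc (30 mm across, 14 mm high, 46 to 60 mm above the bench) at the end of the marked handle, 65 mm from the pivot. The handle itself is a plain steel bar 14 mm wide and 10 mm high.
- plain_lever (a joint): Angle of the other valve handle, same sense and same range. To be left alone.
- plain_tip (a point): Point on the other handle, 65 mm from its pivot: a straight steel bar 14 mm wide, 80 mm long, without a disc.
- spray_can: Spray can, 60 mm across, 150 mm high, standing beside the box; origin at the centre of its underside. Not to be disturbed.
- torch_rest: Welding-torch rest: round steel foot 68 mm across, upright plate and a rubber cradle, 130 mm high, standing beside the box; origin at the centre of its underside. Not to be disturbed.
- tip_tin: Small round steel tin, 58 mm across, 43 mm high, standing beside the box; origin at the centre of its underside. Not to be disturbed.

How it is judged:
On the way, in this order (a step that is already met when the one before it is completed fails the run):
1. the cover is pushed back and the bay is open (x of cover in the frame of gasbox above 0.055 m), for 0.2 s.
2. the marked handle is pushed shut (value of joint marked_lever above 1.43 rad), for 0.2 s.
At the end, for the whole second after the job is handed in: The cover lies flat and at rest on the box within 21 mm of the back stop, the marked handle is at rest at 1.43 rad or more (within 8 degrees of shut), the plain handle is within 15 mm of its start and the bystanders stand upright (x of cover in the frame of gasbox above 0.055 m and value of joint marked_lever above 1.43 rad and velocity of joint marked_lever below 0.05 rad/s and height (world z) of cover between 0.07 and 0.08 m and angle between cover's own z axis and vertical below 0.04 rad and linear speed of cover below 0.02 m/s and distance of plain_tip from where it was at the start of the episode below 0.015 m and angle between each of spray_can, torch_rest, tip_tin's own z axis and vertical below 0.1 rad); the robot touches nothing.
It fails at once if the cover's bar is gripped between the fingers (x of the grasp point in the frame of cover_bar between -0.004 and 0.004 m and y of the grasp point in the frame of cover_bar between -0.065 and 0.065 m and z of the grasp point in the frame of cover_bar below 0.022 m and contact force between the fingers and cover above 1 N).
It fails at once if the marked handle is gripped between the fingers (x of the grasp point in the frame of marked_tip between -0.012 and 0.06 m and y of the grasp point in the frame of marked_tip between -0.005 and 0.005 m and z of the grasp point in the frame of marked_tip below 0.017 m and contact force between the fingers and marked_lever above 1 N).
It fails at once if the cover is lifted or tipped (height (world z) of cover above 0.087 m or angle between cover's own z axis and vertical above 0.15 rad).
It fails at once if the plain handle is moved (distance of plain_tip from where it was at the start of the episode above 0.015 m).
It fails at once if the spray can, the torch rest or the tin is moved by more than 3 cm (distance of any of spray_can, torch_rest, tip_tin from where it was at the start of the episode above 0.03 m).
It also fails if it takes over 45 s, if anything falls off the work surface, if the arm or the gripper's body presses on something with over 40 N, if the wrist force passes 120 N, or if a joint passes its speed limit or range.

## Robot

A 6-joint arm with a two-finger parallel gripper is mounted at the origin on the work surface. World frame = base frame: x ahead of the robot, y to its left, z up, the work surface at z = 0. Lengths are in m, angles in rad, forces in N, time in s.
With the tool pointing down it reaches from about 0.25 to 0.775 m from the base axis. Payload 4 kg.
Tool frame: the origin (TCP) lies midway between the tips of the shut fingers; the grasp point (between the pads) lies 19 mm behind it; z points along the fingers, y is the line along which they close (so a half turn about z gives the same grasp; the last joint's range is limited). The gripper opens to 94 mm and grips with 3 to 60 N. Pads are 16 mm wide; open, the fingers measure 119 mm over their backs; the gripper's body (75 mm by 177 mm) begins 78 mm behind the grasp point.
Start: joints at [-1.431, 0.087, 1.371, -0, 1.684, -0.103], TCP at [0.132, -0.534, 0.206] pointing down, gripper open.
Joint ranges: [-3.1, 3.1], [-0.76, 2.03], [0.27, 2.55], [-1.08, 4.22], [0.17, 2.65], [-2.57, 2.57]. Speed limits (rad/s): [2.79, 2.79, 3.14, 3.14, 3.14, 3.14].

## Interface

Orientations are given as [roll, pitch, yaw] about the fixed x, y, z axes, in that order (R = Rz(yaw) Ry(pitch) Rx(roll)).
In Python, from bench import get_obs, snapshot, close_job gives the robot as it stands. The module is installed in compiled form; this text tells all that it offers.
- The arm moves only by the tool drive_tool, never from a script. Its argument "commands" is a list of rows, each a list of 6 numbers: the shift along the tool's x, y, z in units of 0.04 m (1.0 is 0.04 m), then the turn, a rotation vector about the tool's x, y, z in units of 0.1 rad (1.0 is 0.1 rad). In form: [[dx, dy, dz, wx, wy, wz], ...]. A call has 1 to 20 rows; each row shifts and turns the commanded pose from where the row before left it, along the tool's axes as they then stand; what a row does not reach is not made up. A row lasts 1/8 s, in which the tool goes at most 62.5 mm and 10.7 degrees, less where a joint would pass 70% of its speed; a pose out of reach is approached as far as the arm can. A call with a number of a shift or a turn outside -1 to 1 is refused whole. A call with a gripper value outside its range is refused whole. "gripper" is the closure, from 0 (fully open) to 1 (shut), set as the call begins (left out, the last holds). The fingers move at their own pace and stop on an object; the grip force is fixed at half the most. Time passes only in rows, so rows that do not move let the fingers close. It gives the time, the measured TCP pose, the force, the opening and the grip force at its end, in the units of the state.
- get_obs(): the state, without advancing time (a new reading comes with each control period).
- snapshot(name): name is "side" or "top"; returns a dict with "image" (480x640x3 uint8, blue, green, red), "range_z" (480x640 float32, m along the optical axis (not along the pixel's ray), 0 where there is no reading), "fx", "fy", "cx", "cy" (pixels), "rvec" (rotation vector, rad) and "tvec" (3), from world to camera coordinates, as OpenCV has them. Camera axes: x right, y down, z forward; pixel columns grow to the right and rows downward; lengths in m; the calibration is good to about 2 mm. A picture is of the moment at which its call begins.
- close_job(): hands the job in; it is judged then, once.
The state is a dict: "time": time; "joint_positions": joint angles; "qvel": joint speeds; "joint_torque": joint torques, N m; "tool_pos": TCP position; "ee_rot": TCP orientation; "wrist_force": force on the tool from outside, world axes, zero at the start; "wrist_torque": the same for the moment, N m; "width": finger opening in m; "finger_force": force on a finger pad.
Only numpy, scipy, OpenCV 4.12 (cv2) and the standard library are available. Lean on these libraries where they do the work, as an engineer would, in place of code of your own. Each camera call takes 0.05 s, during which the arm holds its last target. There are 200 camera calls.

## Working session

There is one attempt and no reset: what is moved stays moved. The work goes in short steps, Python scripts to look and compute and a tool call to move; the robot and the scene stay as the last step left them, time stands still between calls to the robot, and variables do not carry over. Pictures are saved under pics/ and viewed, at most 10 in all, crops included, and the job is handed in when it is done.

Besides the shell and the picture viewer there is one more tool, called after ">>>" as name(argument=value, ...), one argument or row to a line, values as JSON. drive_tool: Moves the arm, as the interface text tells. Its arguments: {"type":"object","properties":{"commands":{"type":"array"},"gripper":{"type":"number"}},"required":["commands"]}

```bash
mkdir -p pics
cat > h.py <<'E'
import numpy as np, cv2
from bench import get_obs, snapshot, close_job
def cloud(s):
    v,u=np.mgrid[0:480,0:640]; z=s["range_z"]
    c=np.stack([(u-s["cx"])/s["fx"]*z,(v-s["cy"])/s["fy"]*z,z],-1)
    R=cv2.Rodrigues(np.array(s["rvec"],float))[0]
    w=(c-np.array(s["tvec"]).reshape(3))@R
    w[z==0]=np.nan
    return w
def ray(s,u,v,h):
    R=cv2.Rodrigues(np.array(s["rvec"],float))[0]; o=-R.T@np.array(s["tvec"]).reshape(3)
    d=R.T@np.array([(u-s["cx"])/s["fx"],(v-s["cy"])/s["fy"],1]); return o+d*(h-o[2])/d[2]
E
python3 - <<'E'
from h import *
o=get_obs();print(o["time"],o["tool_pos"],o["ee_rot"],o["width"])
for n in("top","side"):
    s=snapshot(n);cv2.imwrite(f"pics/{n}0.png",s["image"])
    w=cloud(s);np.save(f"{n}0.npy",w)
    R=cv2.Rodrigues(np.array(s["rvec"],float))[0];print(n,-R.T@np.array(s["tvec"]).reshape(3),s["fx"])
    m=(w[...,2]>0.065)&(w[...,2]<0.095);
    p=w[m];print(len(p),p.min(0),p.max(0))
    c=cv2.minAreaRect(p[:,:2].astype(np.float32)*1000);print(c)
E
```

```text
0.0 [ 0.13215271 -0.53333793  0.20432452] [-3.13943755e+00 -2.00873703e-04  2.42830768e-01] 0.09414550161182185
top [0.40379377 0.03926537 1.14790819] 564.8061197829929
29221 [ 0.41017059 -0.29560551  0.06513075] [0.80544094 0.21778958 0.09495617]
((607.6708984375, -54.442535400390625), (547.11767578125, 331.34136962890625), 77.08160400390625)
side [0.41150494 0.60238426 0.62645711] 453.7455500282929
23450 [-0.04576818 -1.50615188  0.06501082] [2.25684401 0.22562912 0.09499888]
((1165.232666015625, -612.249267578125), (1569.2603759765625, 2329.154052734375), 84.38069152832031)
```

View pics/top0.png

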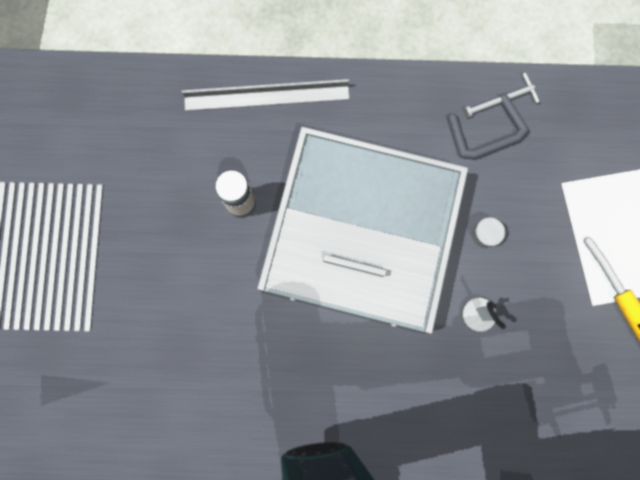

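View pics/side0.png

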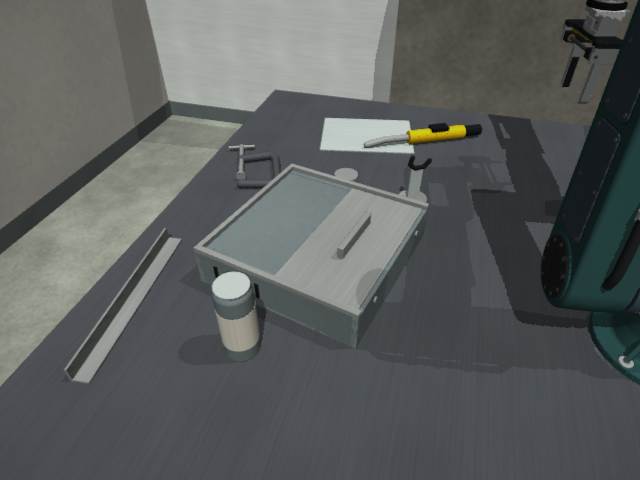

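The top view shows the box with corners near (303,128), (467,168), (433,332) and (259,290). The bar runs from (323,257) to (388,272), the can is at (233,185), the tin at (490,232) and the torch rest at (480,315). The side view agrees: the can is on +y, the rest and tin on -y.

```bash
cat > box.py <<'E'
from h import *
E
python3 - <<'E'
from h import *
s=snapshot("top");w=np.load("top0.npy")
m=np.zeros((480,640),np.uint8);cv2.fillConvexPoly(m,np.array([(298,118),(472,165),(440,340),(252,295)]),1)
sel=(m>0)&(w[...,2]>0.065)&(w[...,2]<0.092)
n,l,st,ce=cv2.connectedComponentsWithStats(sel.astype(np.uint8));k=1+st[1:,4].argmax();sel=l==k
r=cv2.minAreaRect(w[sel][:,:2].astype(np.float32)*1000);print("depth rect",r,np.median(w[sel][:,2]))
for c in [(303,128),(467,168),(433,332),(259,290)]: print(c,ray(s,*c,.084))
b=(m>0)&(w[...,2]>0.095)&(w[...,2]<0.115)
n,l,st,ce=cv2.connectedComponentsWithStats(b.astype(np.uint8));k=1+st[1:,4].argmax();b=l==k
print("bar",cv2.minAreaRect(w[b][:,:2].astype(np.float32)*1000),w[b].mean(0))
for n in[(233,185),(490,232),(480,315)]:
    q=w[n[1]-25:n[1]+26,n[0]-25:n[0]+26].reshape(-1,3);q=q[q[:,2]>.02]; print(n,q.mean(0),q.min(0),q.max(0))
for n,u,h in(("bar ends",[(323,257),(388,272)],.104),("can top",[(233,181)],.15)):
    for c in u: print(n,ray(s,*c,h))
E
```

```text
depth rect ((607.87353515625, -53.55889892578125), (337.30206298828125, 331.34136962890625), 77.08160400390625) 0.07550938324190096
(303, 128) [0.80177364 0.06969094 0.084     ]
(467, 168) [ 0.72894379 -0.25319268  0.084     ]
(433, 332) [ 0.41037081 -0.18383494  0.084     ]
(259, 290) [0.48091929 0.14342525 0.084     ]
bar ((531.2421264648438, -33.63226318359375), (119.74014282226562, 12.885048866271973), 76.89441680908203) [ 0.5308488  -0.0332696   0.10205784]
(233, 185) [0.65798861 0.19092412 0.12945263] [0.63490329 0.16574206 0.02213804] [0.69251048 0.22475252 0.15396171]
(490, 232) [ 0.61184124 -0.30705407  0.04037065] [ 0.58451151 -0.33822999  0.02003185] [ 0.64171237 -0.27967247  0.0468507 ]
(480, 315) [ 0.44633182 -0.2899396   0.07951258] [ 0.42024107 -0.30912194  0.02000726] [ 0.47757434 -0.26705366  0.13128491]
bar ends [0.54374575 0.02483066 0.104     ]
bar ends [ 0.5186003  -0.09665696  0.104     ]
can top [0.67277192 0.19206597 0.15      ]
```

>>> drive_tool(
  commands=[
    [0,0,0,0,0,0.93],
    [0,0,0,0,0,0.93],
    [0,0,0,0,0,0.93],
    [0,0,0,0,0,0.93],
    [0,0,0,0,0,0.93],
    [0.39,-0.96,0,0,0,0],
    [0.39,-0.96,0,0,0,0],
    [0.39,-0.96,0,0,0,0],
    [0.39,-0.96,0,0,0,0],
    [0.39,-0.96,0,0,0,0],
    [0.39,-0.96,0,0,0,0],
    [0.39,-0.96,0,0,0,0],
    [0.39,-0.96,0,0,0,0],
    [0.39,-0.96,0,0,0,0],
    [0.39,-0.96,0,0,0,0],
    [0.39,-0.96,0,0,0,0],
    [0.39,-0.96,0,0,0,0],
    [0.39,-0.96,0,0,0,0],
    [0.39,-0.96,0,0,0,0],
    [0.39,-0.96,0,0,0,0],
  ],
  gripper=0.45,
)

```text
time: 2.65
tool_pos: [0.4878, -0.0224, 0.2051]
ee_rot: [3.141, 0.0, -0.222]
wrist_force: [0.7, -0.5, 0.8]
width: 0.0517
finger_force: 0.0
```

```bash
cat > box.py <<'E'
from h import *
C=np.array([.607,-.0545]);a=-.2243
B=np.array([[np.cos(a),np.sin(a)],[-np.sin(a),np.cos(a)]])
def st():
    o=get_obs();p=np.array(o["tool_pos"]);print("t",o["time"],"box xy",(B@(p[:2]-C)).round(4),"z",p[2].round(4),"rot",np.round(o["ee_rot"],3),"w",o["width"],"F",np.round(o["wrist_force"],1))
if __name__=="__main__": st()
E
python3 box.py
```

```text
t 2.65 box xy [-0.1233  0.0048] z 0.2051 rot [ 3.141  0.    -0.222] w 0.0516691743503046 F [ 0.7 -0.5  0.8]
```

>>> drive_tool(
  commands=[
    [0,0,0.73,0,0,0],
    [0,0,0.73,0,0,0],
    [0,0,0.73,0,0,0],
    [0,0,0.73,0,0,0],
    [0,0,0,0,0,0],
    [0.25,0,0,0,0,0],
    [0.25,0,0,0,0,0],
    [0.2,0,0,0,0,0],
    [0.2,0,0,0,0,0],
    [0.2,0,0,0,0,0],
    [0.2,0,0,0,0,0],
    [0.2,0,0,0,0,0],
  ],
)

```text
time: 4.15
tool_pos: [0.5464, -0.0369, 0.0886]
ee_rot: [3.142, 0.0, -0.222]
wrist_force: [-1.2, -0.7, 1.4]
width: 0.0516
finger_force: 0.5
```

```bash
python3 box.py
```

```text
t 4.15 box xy [-0.063   0.0036] z 0.0886 rot [ 3.142  0.    -0.222] w 0.051606973633601956 F [-1.2 -0.7  1.4]
```

>>> drive_tool(
  commands=[
    [0.21,0,0,0,0,0],
    [0.21,0,0,0,0,0],
    [0.21,0,0,0,0,0],
    [0.21,0,0,0,0,0],
    [0.21,0,0,0,0,0],
    [0.21,0,0,0,0,0],
    [0.21,0,0,0,0,0],
    [0.21,0,0,0,0,0],
    [0.21,0,0,0,0,0],
    [0.21,0,0,0,0,0],
    [0.21,0,0,0,0,0],
    [0.21,0,0,0,0,0],
    [0.2,0,0,0,0,0],
    [0.15,0,0,0,0,0],
    [0,0,0,0,0,0],
  ],
)

```text
time: 6.02
tool_pos: [0.6585, -0.0623, 0.0886]
ee_rot: [3.142, -0.001, -0.222]
wrist_force: [0.2, -0.8, 0.1]
width: 0.0516
finger_force: 0.0
```

Run:
```python
from box import *
st()
for n in("top","side"):
    s=snapshot(n);np.save(n+"1.npy",cloud(s));cv2.imwrite(f"pics/{n}1.png",cv2.resize(s["image"][100:400,170:570],(800,600),interpolation=cv2.INTER_CUBIC))
```

```text
t 6.025 box xy [0.052  0.0038] z 0.0886 rot [ 3.142e+00 -1.000e-03 -2.220e-01] w 0.0516027506219762 F [ 0.2 -0.8  0.1]
```

View pics/top1.png

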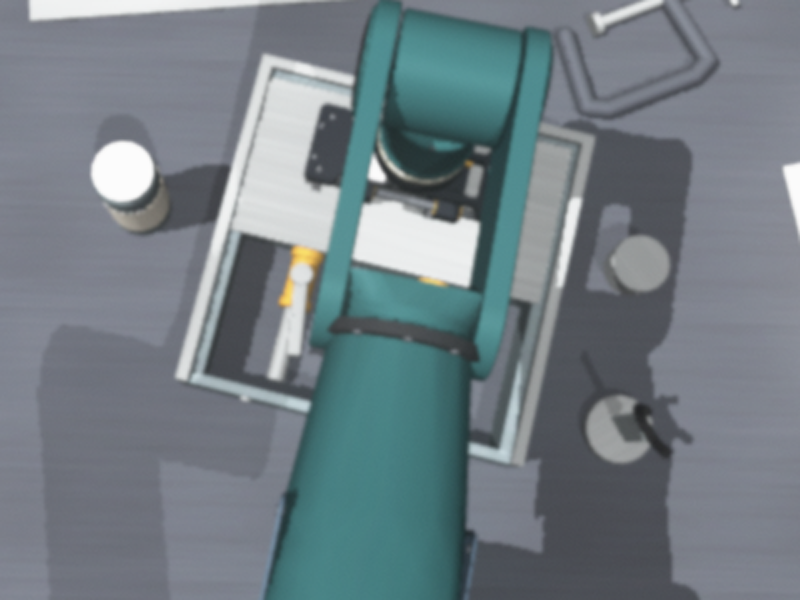

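The cover is well back. The +y handle at crop (297,310) is a bare bar, so the marked one is at y = -52, hidden by the arm. There are a few mm left to the stop.

>>> drive_tool(
  commands=[
    [0.08,0,0,0,0,0],
    [0.08,0,0,0,0,0],
    [0.05,0,0,0,0,0],
    [0,0,0,0,0,0],
  ],
)

```text
time: 6.62
tool_pos: [0.6664, -0.0641, 0.0887]
ee_rot: [3.142, -0.001, -0.222]
wrist_force: [-0.3, -0.3, -0.3]
width: 0.0518
finger_force: 0.0
```

```bash
python3 box.py
```

```text
t 6.625 box xy [0.0601 0.0038] z 0.0887 rot [ 3.142e+00 -1.000e-03 -2.220e-01] w 0.05175411937665098 F [-0.3 -0.3 -0.3]
```

>>> drive_tool(
  commands=[
    [0.04,0,0,0,0,0],
    [0.04,0,0,0,0,0],
    [0,0,0,0,0,0],
    [-0.3,0,0,0,0,0],
    [-0.3,0,-0.5,0,0,0],
    [-0.3,0,-0.9,0,0,0],
    [-0.3,0,-0.9,0,0,0],
    [-0.2,0.5,-0.9,0,0,0],
    [-0.2,0.9,0,0,0,0],
    [-0.2,0.9,0,0,0,0],
    [-0.2,0.9,0,0,0,0],
    [-0.2,0.9,0,0,0,0],
    [-0.2,0.9,0,0,0,0],
    [-0.2,0.9,0,0,0,0],
    [-0.2,0.9,0,0,0,0],
    [0,0.9,0,0,0,0],
  ],
  gripper=1,
)

```text
time: 8.62
tool_pos: [0.4916, -0.3411, 0.2194]
ee_rot: [3.14, -0.004, -0.222]
wrist_force: [-0.2, -0.8, -0.3]
width: 0.0003
finger_force: 0.0
```

Run:
```python
from box import *
st()
for n in("top","side"):
    s=snapshot(n);np.save(n+"2.npy",cloud(s));cv2.imwrite(f"pics/{n}2.png",cv2.resize(s["image"][100:400,170:570],(800,600),interpolation=cv2.INTER_CUBIC))
```

```text
t 8.625 box xy [-0.0488 -0.3051] z 0.2194 rot [ 3.14  -0.004 -0.222] w 0.0002604152146141772 F [-0.2 -0.8 -0.3]
```

View pics/top2.png

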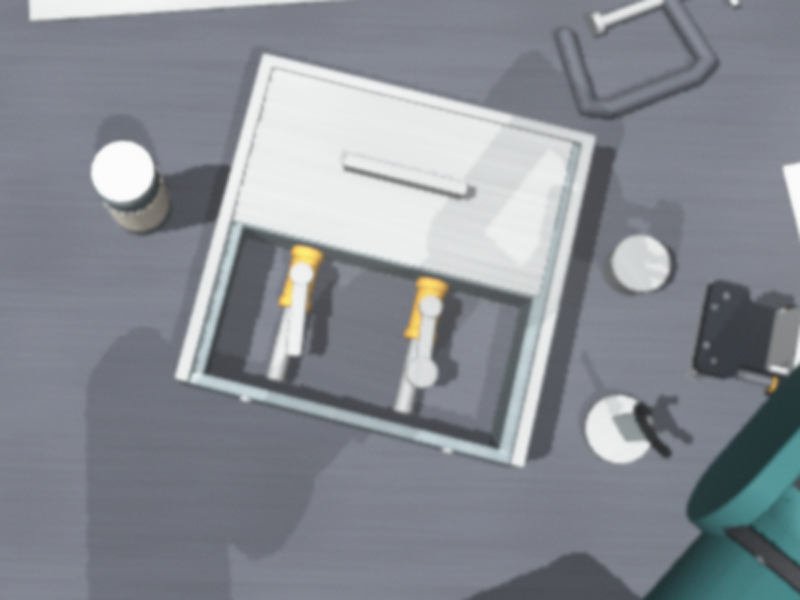

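The cover is fully back. The marked handle has its pivot at crop (430,305) and its disc at crop (422,372); the plain one ends at crop (295,352).

Run:
```python
from box import *
s=snapshot("top");w=cloud(s)
for n,c in(("pivot",(430,305)),("disc",(422,372)),("plainpivot",(301,272)),("plaintip",(295,352)),("barL",(345,160)),("barR",(468,188)),("frontL",(180,377)),("frontR",(521,463)),("backL",(265,57)),("backR",(593,138))):
    h=.06 if n in("pivot","disc","plainpivot","plaintip") else .104 if "bar" in n else .084
    u,v=c[0]/2+170,c[1]/2+100
    p=ray(s,u,v,h);print(n,(B@(p[:2]-C)).round(4),w[int(v),int(u)].round(3))
b=(w[...,2]>0.095)&(w[...,2]<0.115)
n,l,stt,ce=cv2.connectedComponentsWithStats(b.astype(np.uint8))
for k in range(1,n):
    if 200<stt[k,4]<1500:
        r=cv2.minAreaRect(w[l==k][:,:2].astype(np.float32)*1000);print(r,(B@(np.array(r[0])/1000-C)).round(4))
```

```text
pivot [-0.0351 -0.0509] [ 0.563 -0.097  0.058]
disc [-0.1006 -0.0583] [ 0.496 -0.089  0.061]
plainpivot [-0.0345  0.0788] [0.591 0.031 0.059]
plaintip [-0.112   0.0653] [0.513 0.035 0.057]
barL [0.0734 0.0634] [ 0.693 -0.008  0.104]
barR [ 0.0759 -0.0566] [ 0.675 -0.131  0.078]
frontL [-0.1638  0.1638] [0.485 0.142 0.085]
frontR [-0.1632 -0.1651] [ 0.412 -0.178  0.087]
backL [0.161  0.1651] [0.802 0.072 0.084]
backR [ 0.1609 -0.1661] [ 0.729 -0.253  0.078]
((681.8428955078125, -66.37886047363281), (119.52764129638672, 13.784136772155762), 77.17289733886719) [0.0756 0.0051]
```

>>> drive_tool(
  commands=[
    [-0.09,-0.915,0,0,0,0],
    [-0.09,-0.915,0,0,0,0],
    [-0.09,-0.915,0,0,0,0],
    [-0.09,-0.915,0,0,0,0],
    [-0.09,-0.915,0,0,0,0],
    [-0.09,-0.915,0,0,0,0],
    [-0.09,-0.915,0,0,0,0],
    [-0.09,-0.915,0,0,0,0],
    [0,0,0.8,0,0,0],
    [0,0,0.8,0,0,0],
    [0,0,0.8,0,0,0],
    [0,0,0.6,0,0,0],
    [0,0,0,0,0,0],
  ],
  gripper=1,
)

```text
time: 10.4
tool_pos: [0.5269, -0.0468, 0.0955]
ee_rot: [-3.141, 0.003, -0.221]
wrist_force: [0.2, 0.5, -0.3]
width: 0.0003
finger_force: 0.0
```

```bash
python3 box.py
```

```text
t 10.4 box xy [-0.0798 -0.0103] z 0.0955 rot [-3.141e+00  3.000e-03 -2.210e-01] w 0.0002713171934261467 F [ 0.2  0.5 -0.3]
```

>>> drive_tool(
  commands=[
    [0,0,0.6,0,0,0],
    [0,0,0.59,0,0,0],
    [0,0,0,0,0,0],
    [0.02,0.21,0,0,0,0],
    [0.02,0.21,0,0,0,0],
    [0.03,0.22,0,0,0,0],
    [-0.04,0.15,0,0,0,0],
    [-0.04,0.15,0,0,0,0],
    [0.02,0.15,0,0,0,0],
    [0.02,0.15,0,0,0,0],
    [0.02,0.15,0,0,0,0],
  ],
)

```text
time: 11.78
tool_pos: [0.5176, -0.1034, 0.0489]
ee_rot: [3.141, 0.001, -0.222]
wrist_force: [0.6, 4.3, 3.0]
width: 0.0003
finger_force: 1.9
```

```bash
python3 box.py
```

```text
t 11.775 box xy [-0.0763 -0.0676] z 0.0489 rot [ 3.141e+00  1.000e-03 -2.220e-01] w 0.00034451566889207844 F [0.6 4.3 3. ]
```

>>> drive_tool(
  commands=[
    [0.07,0.125,0,0,0,0],
    [0.08,0.125,0,0,0,0],
    [0.08,0.12,0,0,0,0],
    [0.11,0.08,0,0,0,0],
    [0.11,0.07,0,0,0,0],
    [0.1,0.05,0,0,0,0],
    [0.09,0.04,0,0,0,0],
    [0,0,0,0,0,0],
  ],
)

```text
time: 12.78
tool_pos: [0.5373, -0.1326, 0.0488]
ee_rot: [3.141, 0.002, -0.222]
wrist_force: [-3.5, 2.5, -0.0]
width: 0.0004
finger_force: 2.0
```

```bash
python3 box.py
```

```text
t 12.775 box xy [-0.0506 -0.0916] z 0.0488 rot [ 3.141e+00  2.000e-03 -2.220e-01] w 0.0003826066748279416 F [-3.5  2.5 -0. ]
```

Force is only the hinge friction so far, so I'll push in small steps to the stop.

>>> drive_tool(
  commands=[
    [0.05,0,0,0,0,0],
    [0.05,0,0,0,0,0],
    [0,0,0,0,0,0],
  ],
)

```text
time: 13.15
tool_pos: [0.5374, -0.1326, 0.0488]
ee_rot: [3.141, 0.011, -0.222]
wrist_force: [-13.1, 4.5, 5.9]
width: 0.0002
finger_force: 6.7
```

At the stop: the force rose to 13 N with no motion. Backing off, lifting and looking.

>>> drive_tool(
  commands=[
    [-0.2,0,0,0,0,0],
    [-0.3,0,0,0,0,0],
    [0,0,-0.5,0,0,0],
    [0,0,-0.9,0,0,0],
    [0,0,-0.9,0,0,0],
    [0,0,-0.9,0,0,0],
    [0,0,-0.9,0,0,0],
    [0,0.9,0,0,0,0],
    [0,0.9,0,0,0,0],
    [0,0.9,0,0,0,0],
    [0,0.9,0,0,0,0],
    [0,0.9,0,0,0,0],
    [0,0.9,0,0,0,0],
    [0,0,0,0,0,0],
    [0,0,0,0,0,0],
  ],
)

```text
time: 15.02
tool_pos: [0.4748, -0.3395, 0.2134]
ee_rot: [3.141, -0.001, -0.222]
wrist_force: [-0.3, 0.4, -0.3]
width: 0.0007
finger_force: 0.0
```

Run:
```python
from box import *
st()
s=snapshot("top");cv2.imwrite("pics/top3.png",cv2.resize(s["image"][100:400,170:570],(800,600),interpolation=cv2.INTER_CUBIC))
```

```text
t 15.025 box xy [-0.0655 -0.3073] z 0.2134 rot [ 3.141e+00 -1.000e-03 -2.220e-01] w 0.0007176062191046326 F [-0.3  0.4 -0.3]
```

View pics/top3.png

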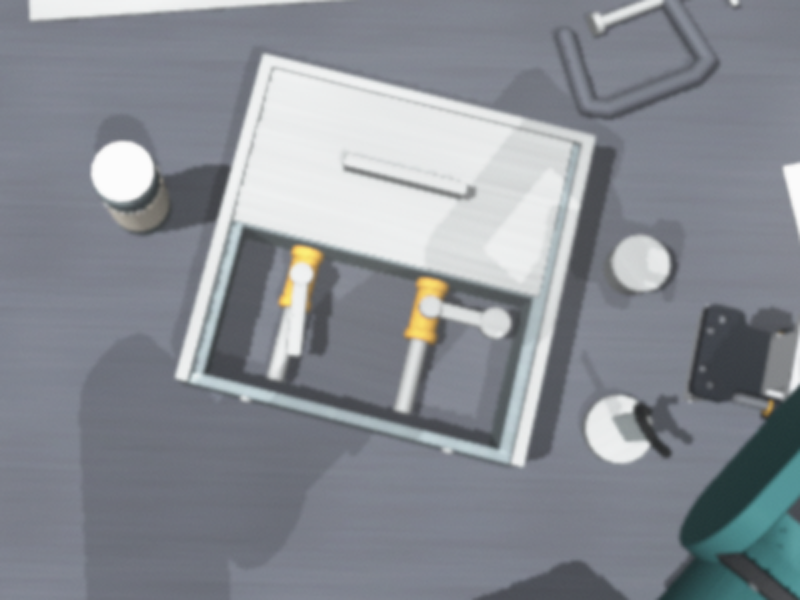

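The disc is at crop (496,323) and the pivot at (430,306). That line slopes 14.4°, against 14.2° for the box front edge, so the handle is shut. The cover is back, and the plain handle and bystanders look unmoved.

```bash
python3 -c "
from bench import close_job
print(close_job())"
```

```text
the job is handed in; nothing more can be done
None
```

The job is handed in: the cover lies flat at the back stop, the marked handle is at its stop (fully shut), and the plain handle and bystanders look unmoved in the last picture; no verdict was returned.

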